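# Hook the tape measure on the pastry board and lock it at the red clip

### The arm

A 7-joint arm with a two-finger parallel gripper is mounted at the origin on a cart in front of the work surface, level with it; the furniture and walls round the work are solid. World frame = base frame: x ahead of the robot, y to its left, z up, the work surface at z = 0. Lengths are in m, angles in degrees, forces in N, time in s.
With the tool pointing down it reaches from about 0.4 to 0.925 m from the base axis. Payload 5.6 kg.
Tool frame: the origin (TCP) lies midway between the tips of the shut fingers; the grasp point (between the pads) lies robot.grip_depth behind it (robot.grip_depth is the distance from the TCP to the grasp point, in m); y points along the fingers, z is the direction in which the jaws open and shut, and the axes are right-handed (so a half turn about y gives the same grasp; the last joint's range is limited). The gripper opens to 85 mm and grips with 20 to 120 N. Pads are 22 mm wide; open, the fingers measure 114 mm over their backs; the gripper's body (76 mm by 85 mm) begins 54 mm behind the grasp point. The pads swing forward as they close: fully open they stand 13 mm farther back than shut.
Start: joints at [-69.271, 26.786, -0.665, 91.828, 0.344, 61.387, -3.226], TCP at [0.256, 0.597, 0.231] pointing down, gripper open.
Joint ranges: [-144.91, 144.91], [-17.63, 115.5], [-89.93, 88.59], [15.96, 139.68], [-74.01, 254.01], [8.47, 105.57], [-167.45, 167.45]. Speed limits (degrees/s): [147.25, 147.25, 180, 180, 180, 180, 180].

### API

Orientations are given as [roll, pitch, yaw] about the fixed x, y, z axes, in that order (R = Rz(yaw) Ry(pitch) Rx(roll)).
In Python, from station import robot gives the robot as it stands.
- The arm moves only by the tool send_rows, never from a script. Its argument "commands" is text: rows parted by semicolons, each of 7 numbers parted by spaces: the finger opening in cm, from 0 to 8.54, then the shift along the tool's x, y, z in cm, then the turn, a rotation vector about the tool's x, y, z in degrees. A call has 1 to 5 rows; each row is the pose to reach, as a shift and turn from the pose measured when the call began, along the tool's axes at that moment; what a row does not reach only later rows make up. A row lasts 1/10 s, in which the tool goes at most 50 mm and 8.59 degrees, less where a joint would pass 70% of its speed; a pose out of reach is approached as far as the arm can. A call with a gripper value outside its range is refused whole. The fingers move at their own pace and stop on an object; "force" is the grip in N (left out, the last holds). Time passes only in rows, so rows that repeat a pose let the fingers close. It gives the time, the measured TCP pose, the force and the opening at its end, in the units of the state.
- robot.read_state(): the state, without advancing time (a new reading comes with each control period).
- robot.snapshot(name): name is "scene" or "top" or "wrist"; returns the picture (384x512x3 uint8, blue, green, red); there is no depth.
- robot.camera_params(name): a dict with "camera_matrix" (3x3 intrinsics, pixels), "k1" (the pictures are not rectified: a ray, as slopes to the right and down, at radius r is drawn at 1 + k1 r^2 times it, then the intrinsics apply), "R" (3x3) and "t" (3): a world point X has camera coordinates R X + t. Camera axes: x right, y down, z forward; pixel columns grow to the right and rows downward; lengths in m; the calibration is good to about 2 mm. A picture is of the moment at which its call begins: read the wrist's pose just before it. camera_params takes no time and is no camera call; for the wrist camera it gives the pose at the moment of the call.
- robot.finish_job(): hands the job in, once; it reports no verdict.
The state is a dict: "clock": time; "q": joint angles; "joint_vel": joint speeds; "joint_efforts": joint torques, N m; "tool_pos": TCP position; "eef_rot": TCP orientation; "ft_force": force on the tool from outside, world axes, zero at the start; "moment": the same for the moment, N m; "opening": finger opening in m.
Only numpy, scipy, OpenCV 4.12 (cv2) and the standard library are available. Lean on these libraries where they do the work, as an engineer would, in place of code of your own. Each camera call takes 0.05 s, during which the arm holds its last target.

### The job

Set the tape measure to the length of a pastry strip: stand it on the pastry board, hook the end of its blade over the outer face of the board's raised lip, and draw the case straight back along the board, pulling the blade out, until the front face of the case is level with the red clip (not the blue one). Let go of the case there, push the orange button on its top fully down to lock the blade, and leave the tape like that, still hooked and standing upright on the board.

Things in the scene. Friction and masses are not known exactly. Their poses are not given: they have to be found in the camera images.
- tape: Green tape measure, 0.5 kg, upright. Case 90 (x) x 40 (y, the grip width) x 58 mm high (45 mm over the front 24 mm). Origin: centre of its underside; x points out of the front face, 45 mm ahead, z up. At rest 50 mm of blade (22 mm wide, 15 to 19 mm up) stands out of it; it pulls out up to 200 mm more against a spring of about 1.6 N, which cannot drag the standing case.
- hook (a point): Middle of the inner face (towards the case) of the steel hook plate at the blade's end, 24 mm wide, 3 mm thick, reaching down to 3 mm above the level of the case's underside. With the blade at rest it is 95 mm ahead of the tape's origin and 9.5 mm above the underside. Moves with the blade; axes parallel to the tape's.
- board: Wooden pastry board, fixed, 380 (x) x 120 (y) x 12 mm. Origin: centre of its underside, on the counter; z up. At its +x end a darker lip across the whole width, 14 mm thick (x = 176 to 190 mm), its top 24 mm above the counter. The lip's outer face (x = 190 mm) is the end of the board; beyond it is bare counter.
- red_clip: Red marker clip, fixed on the board's +y long edge, 10 mm wide, 5 mm proud of the board's top, reaching 24 mm inwards. Origin: on the board's centre line at counter height, level with the clip's middle; axes parallel to the board's. It is 125 to 225 mm along the board from the lip's outer face. A blue clip of the same shape is not meant.
- tape_lock (a joint): Orange lock button, 24 x 22 mm, on top of the case, its middle 12 mm behind the tape's origin (x = -12 mm), its top 68.5 mm above the case's underside when up. 0 m = up (blade free), 0.006 m = fully down (blade braked). Push straight down with about 4 N; past its middle it snaps down and stays.

How it is judged:
By the outcome, as a careful person would: the job done as asked, in the order asked, and still so for the second after the job is handed in, with the robot touching nothing.
It also fails if it takes over 56 s, if anything falls off the work surface, if the arm or the gripper's body presses on something with over 40 N, if the wrist force passes 120 N, or if a joint passes its speed limit or range.

## Working session

There is one attempt and no reset: what is moved stays moved. The work goes in short steps, Python scripts to look and compute and a tool call to move; the robot and the scene stay as the last step left them, time stands still between calls to the robot, and variables do not carry over. Pictures are saved under pics/ and viewed, and the job is handed in when it is done.

Besides the shell and the picture viewer there is one more tool, called by a JSON object that holds its "api" and its "payload", one argument or row to a line. send_rows: Moves the arm, as the interface text tells. Its arguments: {"type":"object","properties":{"commands":{"type":"string"},"force":{"type":"number"}},"required":["commands"]}

```bash
ls; mkdir -p pics; python3 - <<'E'
from station import robot
import cv2
print(robot.read_state()); print(robot.grip_depth)
for n in ("scene","top","wrist"):
    p=robot.camera_params(n); print(n,p)
    cv2.imwrite(f"pics/{n}0.png",robot.snapshot(n))
E
```

```text
pics
{'clock': 0.0, 'q': array([-69.27206101,  26.8358912 ,  -0.66464216,  91.8831502 ,
         0.34415645,  61.38800803,  -3.22687191]), 'joint_vel': array([-0.03201758, -0.02541456,  0.01849046, -0.01322187,  0.07974263,
       -0.02187589, -0.02477013]), 'joint_efforts': array([ 6.15300669e-04, -5.32394350e+01,  2.18004588e-02, -2.51303780e+01,
        1.14312745e-02,  7.88474543e-03,  2.80038563e-06]), 'tool_pos': array([0.25581209, 0.59690784, 0.23032348]), 'eef_rot': array([-9.01047990e+01, -7.69876186e-03, -2.31963744e+01]), 'ft_force': array([-0.61841741, -0.47969128,  0.48470824]), 'moment': array([ 0.01103158,  0.02861947, -0.00406245]), 'opening': 0.08558624751639426}
0.0187
scene {'camera_matrix': array([[459.7572914 ,   0.        , 252.86164453],
       [  0.        , 459.7572914 , 190.3600627 ],
       [  0.        ,   0.        ,   1.        ]]), 'k1': -0.0014322423153161144, 'R': array([[ 0.69113575, -0.72268989,  0.00711992],
       [-0.50356831, -0.48860122, -0.71252215],
       [ 0.51841136,  0.48886417, -0.70161349]]), 't': array([-0.34917298,  0.22401114,  0.81221398])}
top {'camera_matrix': array([[394.49701539,   0.        , 250.78960482],
       [  0.        , 394.49701539, 191.19351014],
       [  0.        ,   0.        ,   1.        ]]), 'k1': -0.014208499182845186, 'R': array([[ 0.0919777 , -0.99575943,  0.00180677],
       [-0.9730211 , -0.09026263, -0.21232661],
       [ 0.21158931,  0.01777129, -0.97719709]]), 't': array([-0.13061544,  0.42184833,  0.93636126])}
wrist {'camera_matrix': array([[334.51825183,   0.        , 256.94183665],
       [  0.        , 334.51825183, 198.71571266],
       [  0.        ,   0.        ,   1.        ]]), 'k1': -0.09822545590451087, 'R': array([[ 0.39347388,  0.91933342, -0.0020902 ],
       [ 0.86946059, -0.37138773,  0.32574444],
       [ 0.29869148, -0.12998927, -0.94545555]]), 't': array([-0.64844844, -0.04305667,  0.38194189])}
```

View pics/scene0.png

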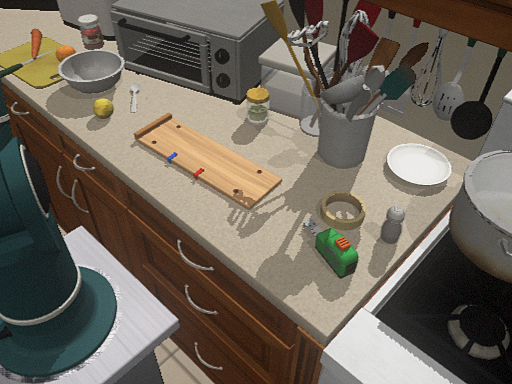

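View pics/top0.png

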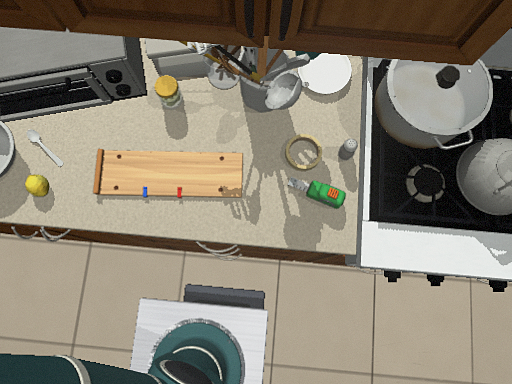

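View pics/wrist0.png

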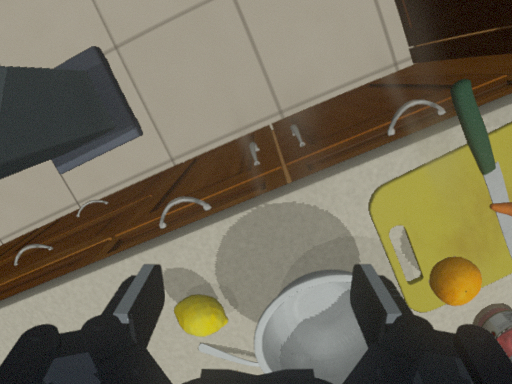

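```bash
cat > h.py <<'E'
from station import robot
import cv2, numpy as np
def ray(p,u,v):
    K=p["camera_matrix"]; xd=(u-K[0,2])/K[0,0]; yd=(v-K[1,2])/K[1,1]
    x,y=xd,yd
    for _ in range(30):
        s=1+p["k1"]*(x*x+y*y); x,y=xd/s,yd/s
    R=p["R"]; return -R.T@p["t"], R.T@np.array([x,y,1.])
def onz(p,u,v,z):
    o,d=ray(p,u,v); return o+d*(z-o[2])/d[2]
def proj(p,X):
    c=p["R"]@np.asarray(X,float)+p["t"]; x,y=c[:2]/c[2]; s=1+p["k1"]*(x*x+y*y)
    K=p["camera_matrix"]; return np.array([K[0,0]*x*s+K[0,2],K[1,1]*y*s+K[1,2]])
def tri(pa,a,pb,b):
    o1,d1=ray(pa,*a);o2,d2=ray(pb,*b)
    d1/=np.linalg.norm(d1);d2/=np.linalg.norm(d2)
    s=np.linalg.lstsq(np.c_[d1,-d2],o2-o1,rcond=None)[0]
    A=o1+s[0]*d1;B=o2+s[1]*d2; return (A+B)/2,np.linalg.norm(A-B)
E
python3 - <<'E'
import cv2
a=cv2.imread("pics/top0.png")
cv2.imwrite("pics/t_board.png",cv2.resize(a[140:205,85:260],None,fx=4.5,fy=4.5,interpolation=cv2.INTER_CUBIC))
cv2.imwrite("pics/t_tape.png",cv2.resize(a[165:215,275:355],None,fx=9,fy=9,interpolation=cv2.INTER_CUBIC))
b=cv2.imread("pics/scene0.png")
cv2.imwrite("pics/s_board.png",cv2.resize(b[105:215,125:290],None,fx=4.8,fy=4.8,interpolation=cv2.INTER_CUBIC))
cv2.imwrite("pics/s_tape.png",cv2.resize(b[205:285,290:370],None,fx=7,fy=7,interpolation=cv2.INTER_CUBIC))
E
```

```text
(no output)
```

View pics/t_board.png

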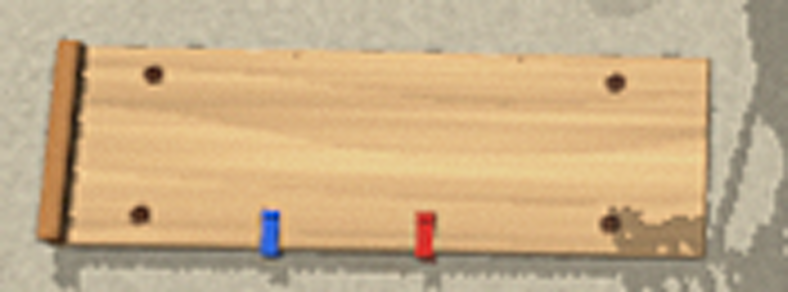

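View pics/t_tape.png

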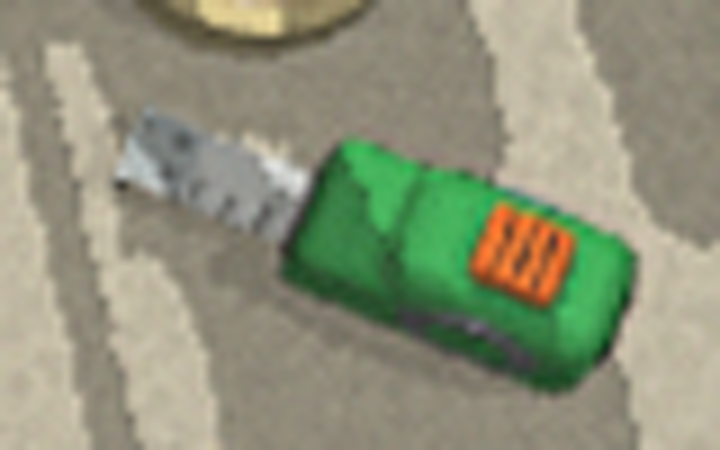

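View pics/s_tape.png

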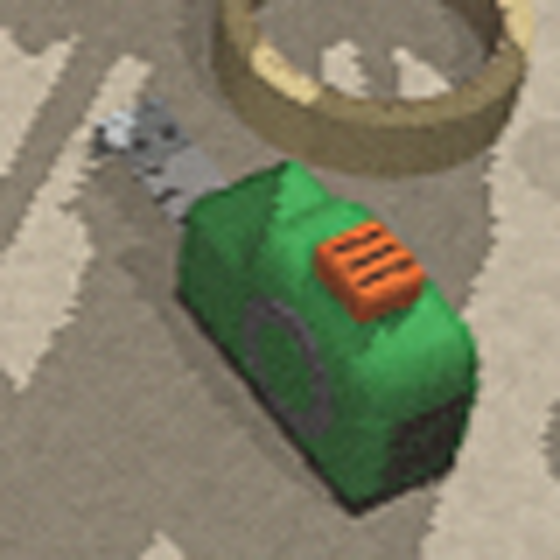

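View pics/s_board.png

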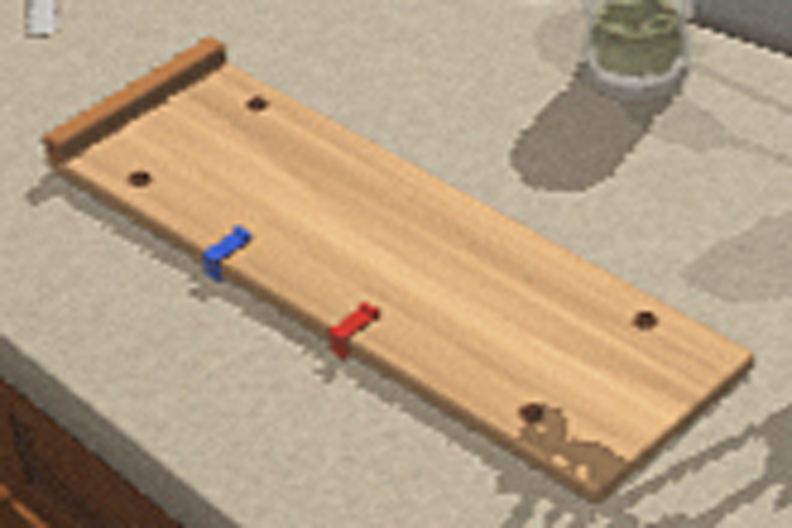

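```bash
python3 - <<'E'
from h import *
np.set_printoptions(precision=4,suppress=True)
T=robot.camera_params("top");S=robot.camera_params("scene")
c=lambda u,v,s,x,y:(x+(u+.5)/s-.5,y+(v+.5)/s-.5)
tb=lambda u,v:c(u,v,4.5,85,140); tt=lambda u,v:c(u,v,9,275,165)
sb=lambda u,v:c(u,v,4.8,125,105); st=lambda u,v:c(u,v,7,290,205)
def two(n,a,b,z):
    print(n,"T",onz(T,*a,z)[:2],"S",onz(S,*b,z)[:2],"tri",*tri(T,a,S,b))
two("end far",tb(709,60),sb(753,357),.012)
two("end near",tb(704,257),sb(597,500),.012)
two("lip far out",tb(62,40),sb(212,38),.024)
two("lip near out",tb(38,241),sb(46,142),.024)
two("lip near in",tb(64,243),sb(62,149),.024)
two("lip far in",tb(85,44),sb(226,47),.024)
two("red near",tb(425,257),sb(340,334),.017)
two("red far",tb(426,212),sb(368,309),.017)
two("blue near",tb(270,256),sb(213,257),.017)
two("button",tt(524,254),st(370,262),.0685)
two("hookend",tt(120,182),st(100,135),.019)
two("blade hook far",tt(150,107),st(153,100),.019)
# mask of button, both
for n,p,im in(("T",T,"top0"),("S",S,"scene0")):
    a=cv2.imread(f"pics/{im}.png"); hsv=cv2.cvtColor(a,cv2.COLOR_BGR2HSV)
    for nm,lo,hi,z in(("orange",(4,150,150),(16,255,255),.0675),("red",(0,170,90),(4,255,255),.016),("redw",(172,170,90),(180,255,255),.016),("blue",(105,150,90),(125,255,255),.016),("green",(50,120,50),(75,255,255),.04)):
        m=cv2.inRange(hsv,lo,hi); k,l,s,ce=cv2.connectedComponentsWithStats(m)
        for i in range(1,k):
            if s[i,4]>10: print(n,nm,s[i],ce[i],onz(p,*ce[i],z)[:2])
E
```

```text
end far T [ 0.5398 -0.0585] S [ 0.5376 -0.0597] tri [ 0.5403 -0.0581  0.0093] 0.0009241410388081532
end near T [ 0.4226 -0.067 ] S [ 0.4186 -0.0712] tri [ 0.4238 -0.0665  0.0046] 0.000554741711347012
lip far out T [0.5135 0.3157] S [0.5133 0.3158] tri [0.5135 0.3158 0.0239] 0.00016651156222338977
lip near out T [0.3945 0.3085] S [0.3942 0.3044] tri [0.396  0.3096 0.0201] 0.0019407348726724078
lip near in T [0.3947 0.2936] S [0.3965 0.2936] tri [0.3952 0.2927 0.0251] 0.0014988483833945883
lip far in T [0.5123 0.302 ] S [0.5133 0.3036] tri [0.5117 0.3012 0.026 ] 0.00010708515561079073
red near T [0.4069 0.0905] S [0.4078 0.0894] tri [0.4076 0.0902 0.0165] 0.0013445411978216949
red far T [0.433  0.0934] S [0.429  0.0932] tri [0.4323 0.0948 0.0142] 0.0031170928218248687
blue near T [0.3994 0.1783] S [0.4012 0.1772] tri [0.4002 0.1777 0.0171] 0.002217716364357505
button T [ 0.4416 -0.2903] S [ 0.4403 -0.2907] tri [ 0.4416 -0.2903  0.0671] 0.0006481448700782213
hookend T [ 0.4634 -0.184 ] S [ 0.4619 -0.1866] tri [ 0.4646 -0.1845  0.0151] 0.0005977706482810984
blade hook far T [ 0.4862 -0.1
[... 364 characters left out ...]
7 452] [324.6726 192.969 ] [ 0.4458 -0.2756]
S orange [ 32  29   8  29 146] [34.9521 41.4589] [0.429  0.8473]
S orange [ 57  46  17  12 134] [64.4254 50.7015] [0.4614 0.7313]
S orange [157 113  12   8  13] [162.9231 116.5385] [0.4569 0.2601]
S orange [135 122  20  12  25] [144.32 127.84] [0.3974 0.2555]
S orange [335 237  16  11  81] [342.5926 242.0123] [ 0.4412 -0.2905]
S orange [298 327  19  15  32] [306.375  333.5938] [ 0.2513 -0.3581]
S red [194 168  10   8  33] [198.5152 171.4242] [0.4196 0.0923]
S redw [365  26  11   9  15] [370.0667  30.1333] [1.3132 0.2133]
S blue [168 153   9   6  25] [171.84 155.6 ] [0.4126 0.1806]
S green [317 228  41  36 492] [337.5183 245.6565] [ 0.4482 -0.2785]
```

```bash
cat >> h.py <<'E'
from scipy.spatial.transform import Rotation as Ro
np.set_printoptions(precision=4,suppress=True)
def goto(x,y,z,yaw,st=None):
    st=st or robot.read_state(); R0=Ro.from_euler("xyz",st["eef_rot"],degrees=True)
    d=R0.inv().apply(np.array([x,y,z])-st["tool_pos"])*100
    r=(R0.inv()*Ro.from_euler("xyz",[-90,0,yaw],degrees=True)).as_rotvec(degrees=True)
    print("t",st["clock"],"pos",st["tool_pos"],"rot",st["eef_rot"],"F",st["ft_force"],"op",st["opening"])
    print("shift cm",d.round(2),"turn",r.round(1))
E
python3 - <<'E'
from h import *
goto(.47,.1,.2,-107.7)
T=robot.camera_params("top")
for a in ((302,169),(286,150),(321,150)): print(onz(T,*a,.01))
E
```

```text
t 0.15 pos [0.2559 0.5971 0.2306] rot [-90.0766  -0.0075 -23.1995] F [0.1102 0.0768 0.3446] op 0.08551001057479159
shift cm [ 39.26   3.11 -37.25] turn [ 0.1 84.5  0.1]
[ 0.5112 -0.2184  0.01  ]
[ 0.5592 -0.1729  0.01  ]
[ 0.5678 -0.2651  0.01  ]
```

{"api": "send_rows", "payload": {
  "commands": "8 19.6 0 -18.6 0 42 0;8 39.3 0 -37.2 0 84.5 0;8 39.3 0 -37.2 0 84.5 0;8 39.3 0 -37.2 0 84.5 0;8 39.3 0 -37.2 0 84.5 0"
}}

```text
clock: 0.65
tool_pos: [0.3555, 0.3659, 0.2311]
eef_rot: [-90.0, -0.0, -66.5]
ft_force: [-0.5, -0.1, -0.6]
opening: 0.08
```

{"api": "send_rows", "payload": {
  "commands": "8 0 0 0 0 42 0;8 0 0 0 0 42 0;8 0 0 0 0 42 0;8 0 0 0 0 42 0;8 0 0 0 0 42 0"
}}

```text
clock: 1.15
tool_pos: [0.3553, 0.3657, 0.2309]
eef_rot: [-90.0, -0.1, -108.9]
ft_force: [-0.8, 0.4, 0.4]
opening: 0.0799
```

```bash
python3 - <<'E'
from h import *
print(robot.read_state()["q"])
goto(.4451,-.2786,.2,-107.7)
E
```

```text
[-64.6759  13.1875  17.4936 112.2087  -4.7558  55.3454 -63.7642]
t 1.15 pos [0.3553 0.3657 0.2309] rot [ -90.0037   -0.0628 -108.8603] F [-0.7698  0.4273  0.3846] op 0.0798702810708972
shift cm [58.06  3.16 29.33] turn [ 0.  -1.2  0.1]
```

{"api": "send_rows", "payload": {
  "commands": "8 26 0 21 0 -1.2 0;8 26 0 21 0 -1.2 0;8 26 0 21 0 -1.2 0;8 26 0 21 0 -1.2 0;8 26 0 21 0 -1.2 0"
}}

```text
clock: 1.65
tool_pos: [0.4413, 0.1291, 0.2313]
eef_rot: [-90.0, -0.0, -107.6]
ft_force: [1.7, -0.5, 0.8]
opening: 0.08
```

```bash
python3 - <<'E'
from h import *
print(robot.read_state()["q"])
goto(.4451,-.2786,.2,-107.7)
E
```

```text
[-45.4581   7.9902  27.4991 118.9336  -4.5156  54.0694 -33.1701]
t 1.65 pos [0.4413 0.1291 0.2313] rot [ -89.998    -0.0292 -107.6372] F [ 1.6873 -0.5328  0.8496] op 0.08001177592504632
shift cm [38.74  3.15 12.72] turn [-0.   0.1  0. ]
```

{"api": "send_rows", "payload": {
  "commands": "8 38.7 3 12.7 0 0 0;8 38.7 3 12.7 0 0 0;8 38.7 3 12.7 0 0 0;8 38.7 3 12.7 0 0 0;8 38.7 3 12.7 0 0 0"
}}

```text
clock: 2.15
tool_pos: [0.4431, -0.1201, 0.2132]
eef_rot: [-90.0, 0.0, -107.6]
ft_force: [1.7, -0.4, 0.1]
opening: 0.0802
```

```bash
python3 - <<'E'
from h import *
print(robot.read_state()["q"])
goto(.4451,-.2786,.16,-107.7)
E
```

```text
[-23.7778  10.1151  39.0672 120.6635  -8.1221  51.6974   2.2871]
t 2.15 pos [ 0.4431 -0.1201  0.2132] rot [ -89.9663    0.0123 -107.615 ] F [ 1.7363 -0.3572  0.0924] op 0.08017686148040884
shift cm [15.04  5.32  4.98] turn [-0.   0.1 -0. ]
```

{"api": "send_rows", "payload": {
  "commands": "8 15 5 5 0 0 0;8 15 5 5 0 0 0;8 15 5 5 0 0 0;8 15 5 5 0 0 0;8 15 5 5 0 0 0"
}}

```text
clock: 2.65
tool_pos: [0.4439, -0.2812, 0.1622]
eef_rot: [-90.1, -0.1, -107.9]
ft_force: [-0.3, 0.5, -0.1]
opening: 0.08
```

```bash
python3 - <<'E'
from h import *
print(robot.read_state()["q"])
import pickle
p=robot.camera_params("wrist"); pickle.dump(p,open("w1.pkl","wb"))
cv2.imwrite("pics/w1.png",robot.snapshot("wrist"))
goto(.4451,-.2786,.16,-107.7)
E
```

```text
[ -3.445   22.9934  39.8058 114.7582 -19.2305  48.8587  29.0608]
t 2.7 pos [ 0.4445 -0.2791  0.1625] rot [ -90.0626   -0.016  -107.7709] F [0.1958 1.1584 0.9164] op 0.08000380541278129
shift cm [-0.07  0.25  0.04] turn [ 0.1 -0.1  0. ]
```

View pics/w1.png

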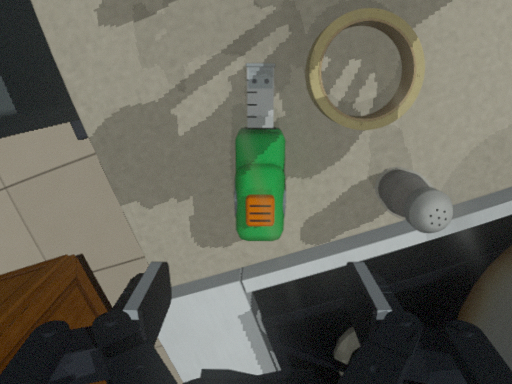

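```bash
python3 - <<'E'
from h import *
import pickle
p=pickle.load(open("w1.pkl","rb")); a=cv2.imread("pics/w1.png"); hsv=cv2.cvtColor(a,cv2.COLOR_BGR2HSV)
m=cv2.inRange(hsv,(4,150,120),(18,255,255)); k,l,s,ce=cv2.connectedComponentsWithStats(m)
i=1+np.argmax(s[1:,4]*(np.abs(ce[1:,1]-211)<20)); print(s[i],ce[i]); b=onz(p,s[i,0]+(s[i,2]-1)/2,s[i,1]+(s[i,3]-1)/2,.0685); print("button",b)
h=onz(p,260,65.5,.019); print("hook end",h, (onz(p,246,66,.019)-onz(p,274,66,.019)))
d=(h-b)[:2]; print(np.degrees(np.arctan2(d[1],d[0])),np.linalg.norm(d))
u=d/np.linalg.norm(d); print("origin from b",b[:2]+.012*u,"from h",h[:2]-.098*u)
m=cv2.inRange(hsv,(50,120,40),(75,255,255)); ys,xs=np.where(m)
print([xs.min(),xs.max(),ys.min(),ys.max()])
for u,v in((xs.min(),200),(xs.max(),200)): print(onz(p,u,v,.058))
E
```

```text
[246 196  28  30 692] [260.0405 210.2081]
button [ 0.4431 -0.2894  0.0685]
hook end [ 0.4762 -0.1885  0.019 ] [-0.0215  0.0069  0.    ]
71.84624197821181 0.10619898802391245
origin from b [ 0.4469 -0.278 ] from h [ 0.4457 -0.2816]
[np.int64(236), np.int64(284), np.int64(129), np.int64(240)]
[ 0.4271 -0.2792  0.058 ]
[ 0.463  -0.2908  0.058 ]
```

```bash
python3 - <<'E'
from h import *
goto(.4462,-.2797,.014,-107.9)
E
```

```text
t 2.7 pos [ 0.4445 -0.2791  0.1625] rot [ -90.0626   -0.016  -107.7709] F [0.1958 1.1584 0.9164] op 0.08000380541278129
shift cm [ 0.   14.85  0.19] turn [0.1 0.1 0. ]
```

{"api": "send_rows", "payload": {
  "commands": "7.5 0 4 0.2 0.1 0.1 0;7.5 0 8 0.2 0.1 0.1 0;7.5 0 12 0.2 0.1 0.1 0;7.5 0 14.8 0.2 0.1 0.1 0;7.5 0 14.8 0.2 0.1 0.1 0"
}}

```text
clock: 3.2
tool_pos: [0.4447, -0.2763, 0.0119]
eef_rot: [-90.3, 0.1, -107.7]
ft_force: [-0.1, -0.0, -0.1]
opening: 0.075
```

```bash
python3 - <<'E'
from h import *
goto(.4462,-.2797,.014,-107.9)
E
```

```text
t 3.2 pos [ 0.4447 -0.2763  0.0119] rot [ -90.3346    0.1105 -107.7273] F [-0.1223 -0.0303 -0.092 ] op 0.07501945158866925
shift cm [ 0.28 -0.21  0.24] turn [ 0.3  0.2 -0.1]
```

Settle and close.

{"api": "send_rows", "payload": {
  "commands": "7 0.3 -0.2 0.2 0.3 0.2 0;7 0.3 -0.2 0.2 0.3 0.2 0;3 0.3 -0.2 0.2 0.3 0.2 0;3 0.3 -0.2 0.2 0.3 0.2 0;3 0.3 -0.2 0.2 0.3 0.2 0",
  "force": 50
}}

```text
clock: 3.7
tool_pos: [0.4467, -0.28, 0.0153]
eef_rot: [-89.9, 0.1, -107.9]
ft_force: [-0.5, 1.2, 7.9]
opening: 0.039
```

{"api": "send_rows", "payload": {
  "commands": "3 0 0 0 0 0 0;3 0 0 0 0 0 0"
}}

```text
clock: 3.9
tool_pos: [0.4466, -0.2797, 0.0153]
eef_rot: [-89.9, 0.1, -107.9]
ft_force: [0.1, 0.3, -4.4]
opening: 0.0393
```

```bash
python3 - <<'E'
from h import *
goto(.4462,-.2797,.074,-107.9)
import pickle
p=robot.camera_params("wrist"); pickle.dump(p,open("w2.pkl","wb"))
cv2.imwrite("pics/w2.png",robot.snapshot("wrist"))
E
```

```text
t 3.9 pos [ 0.4466 -0.2797  0.0153] rot [ -89.9109    0.1434 -107.9033] F [ 0.1059  0.2513 -4.3688] op 0.03927111365424398
shift cm [ 0.   -5.87 -0.03] turn [-0.1 -0.  -0.1]
```

View pics/w2.png

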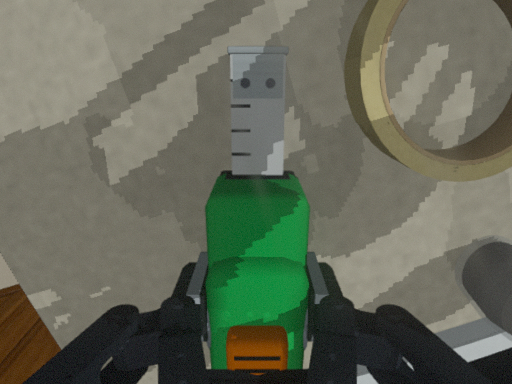

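```bash
python3 - <<'E'
from h import *
import pickle
p=pickle.load(open("w2.pkl","rb"))
st=robot.read_state(); R0=Ro.from_euler("xyz",st["eef_rot"],degrees=True)
for n,u,v,z in(("hookend",258,46,.0195),("hookL",229,47,.0195),("hookR",288,47,.0195),("blade exit",258,176,.019)):
    X=onz(p,u,v,z); print(n,X,R0.inv().apply(X-st["tool_pos"]))
# lift & goal
yawB=94.1; ex=np.array([np.cos(np.radians(yawB)),np.sin(np.radians(yawB))]); ey=np.array([-ex[1],ex[0]])
c=np.array([.467,.1245])
print("place",c+ex*.105-.008*ey,"front@red",c+ex*(-.0285-.045)-.008*ey)
E
```

```text
hookend [ 0.477  -0.1865  0.0195] [-0.098  -0.004   0.0003]
hookL [ 0.4662 -0.1833  0.0195] [-0.0977 -0.004  -0.0109]
hookR [ 0.488  -0.1903  0.0195] [-0.0977 -0.004   0.012 ]
blade exit [ 0.461  -0.2364  0.019 ] [-0.0456 -0.0036  0.0004]
place [0.4675 0.2298] front@red [0.4802 0.0518]
```

```bash
python3 - <<'E'
from h import *
goto(.4675,.2298,.085,-85.9)
E
```

```text
t 3.95 pos [ 0.4466 -0.2796  0.0153] rot [ -89.9222    0.1494 -107.9009] F [ 0.1374  1.2078 -0.7351] op 0.03961719312386541
shift cm [-49.14  -6.87 -13.66] turn [ -0.1 -22.   -0.1]
```

{"api": "send_rows", "payload": {
  "commands": "3 0 -3.5 0 0 0 0;3 0 -7 0 0 0 0;3 0 -7 0 0 0 0"
}}

```text
clock: 4.25
tool_pos: [0.4485, -0.2815, 0.0885]
eef_rot: [-89.5, 0.1, -107.9]
ft_force: [0.7, -1.0, -3.7]
opening: 0.0394
```

{"api": "send_rows", "payload": {
  "commands": "3 -3.5 0 -1 0 -2 0;3 -7.5 0 -2 0 -4 0;3 -11.5 0 -3 0 -6 0;3 -15.5 0 -4 0 -8 0;3 -19.5 0 -5 0 -10 0"
}}

```text
clock: 4.75
tool_pos: [0.4599, -0.0787, 0.0874]
eef_rot: [-89.6, -0.0, -97.9]
ft_force: [0.6, 0.1, -4.4]
opening: 0.0395
```

```bash
python3 - <<'E'
from h import *
print(robot.read_state()["q"])
goto(.4675,.2298,.085,-85.9)
E
```

```text
[-22.1158  24.3631  33.327  125.0797 -22.6974  35.9779  19.5627]
t 4.75 pos [ 0.4599 -0.0787  0.0874] rot [-89.6265  -0.0036 -97.8556] F [ 0.5723  0.1073 -4.3799] op 0.039543669484267935
shift cm [-30.67   0.22  -3.47] turn [ -0.4 -12.    0. ]
```

{"api": "send_rows", "payload": {
  "commands": "3 -4 0 -0.5 -0.1 -2 0;3 -8 0 -1 -0.2 -4 0;3 -12 0 -1.5 -0.3 -6 0;3 -16 0 -2 -0.4 -8 0;3 -20 0 -2.3 -0.4 -9 0"
}}

```text
clock: 5.25
tool_pos: [0.463, 0.124, 0.0861]
eef_rot: [-90.2, -0.1, -88.8]
ft_force: [0.9, -0.8, -5.7]
opening: 0.0394
```

```bash
python3 - <<'E'
from h import *
print(robot.read_state()["q"])
goto(.4675,.2298,.085,-85.9)
E
```

```text
[-43.7121  25.2004  29.9252 122.9148 -20.6858  36.8831   1.861 ]
t 5.25 pos [0.463  0.124  0.0861] rot [-90.1548  -0.0657 -88.7798] F [ 0.8844 -0.789  -5.7114] op 0.03943610137367319
shift cm [-10.57   0.1    0.67] turn [ 0.2 -2.9  0.1]
```

{"api": "send_rows", "payload": {
  "commands": "3 -3 0 0.2 0.1 -1 0;3 -6 0 0.4 0.2 -2 0;3 -9 0 0.6 0.2 -2.5 0;3 -10.5 0 0.7 0.2 -2.9 0;3 -10.5 0 0.7 0.2 -2.9 0"
}}

```text
clock: 5.75
tool_pos: [0.4669, 0.2312, 0.0849]
eef_rot: [-90.0, -0.1, -85.6]
ft_force: [-0.1, -0.9, -5.6]
opening: 0.0395
```

```bash
python3 - <<'E'
from h import *
goto(.4675,.2298,.085,-85.9)
import pickle
p=robot.camera_params("wrist"); pickle.dump(p,open("w3.pkl","wb"))
cv2.imwrite("pics/w3.png",robot.snapshot("wrist"))
cv2.imwrite("pics/t3.png",robot.snapshot("top"))
E
```

```text
t 5.75 pos [0.4669 0.2312 0.0849] rot [-90.0235  -0.0691 -85.6413] F [-0.074  -0.9054 -5.588 ] op 0.03947448619760488
shift cm [ 0.14 -0.01  0.05] turn [0.  0.3 0.1]
```

View pics/w3.png

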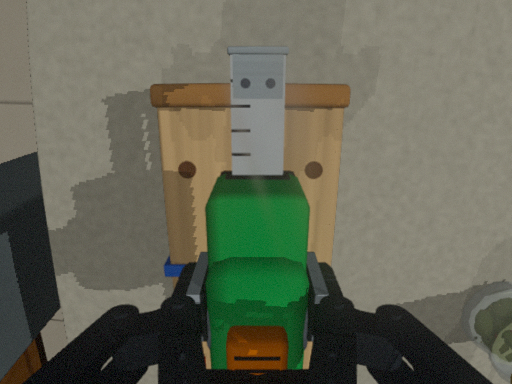

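View pics/t3.png

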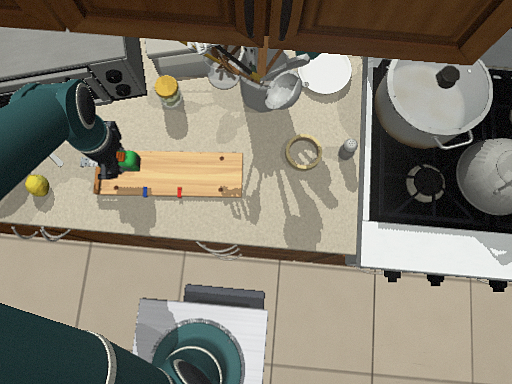

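```bash
python3 - <<'E'
from h import *
import pickle
p=pickle.load(open("w3.pkl","rb"));a=cv2.imread("pics/w3.png")
print(a[74:112:1,200].tolist()); print(a[95,140:170:2].tolist())
L=onz(p,152,85,.024);Rr=onz(p,349,84.5,.024);d=(Rr-L)[:2]; print(L,Rr,np.linalg.norm(d),np.degrees(np.arctan2(d[1],d[0])))
st=robot.read_state(); R0=Ro.from_euler("xyz",st["eef_rot"],degrees=True)
for X in (L,Rr,onz(p,200,107,.024),onz(p,258,46,.0843-.0153+.0195+.0005)): print(R0.inv().apply(X-st["tool_pos"]))
E
```

```text
[[104, 118, 121], [105, 118, 122], [107, 118, 122], [107, 119, 124], [106, 118, 123], [108, 121, 123], [109, 124, 127], [109, 119, 125], [110, 121, 124], [57, 81, 96], [49, 81, 114], [54, 93, 127], [45, 88, 124], [51, 90, 128], [54, 95, 129], [50, 94, 128], [52, 93, 128], [54, 93, 129], [58, 96, 131], [57, 96, 132], [55, 92, 128], [52, 93, 127], [50, 91, 127], [56, 93, 129], [55, 94, 127], [49, 90, 123], [48, 87, 122], [50, 92, 125], [53, 90, 122], [45, 82, 112], [46, 76, 102], [37, 64, 88], [25, 51, 68], [45, 66, 84], [59, 81, 100], [56, 87, 107], [82, 116, 140], [85, 119, 145]]
[[84, 98, 100], [92, 102, 105], [86, 98, 100], [85, 99, 100], [87, 99, 105], [57, 75, 87], [42, 71, 98], [43, 74, 103], [44, 74, 101], [40, 68, 98], [37, 70, 99], [36, 66, 93], [39, 72, 97], [40, 68, 94], [48, 87, 124]]
[0.3985 0.3101 0.024 ] [0.5142 0.3191 0.024 ] 0.11600940808722221 4.446392243362518
[-0.0873  0.061  -0.0626]
[-0.0881  0.061   0.0534]
[-0.0743  0.0611 -0.0346]
[-0.1016 -0.004  -0.0004]
```

{"api": "send_rows", "payload": {
  "commands": "3 -0.2 1.5 0.3 0 0 0;3 -0.2 3 0.3 0 0 0;3 -0.2 4.2 0.3 0 0 0;3 -0.2 5 0.3 0 0 0;3 -0.2 5 0.3 0 0 0"
}}

```text
clock: 6.35
tool_pos: [0.4692, 0.2287, 0.0339]
eef_rot: [-90.2, -0.2, -86.0]
ft_force: [-0.5, 0.0, -5.7]
opening: 0.0396
```

```bash
python3 - <<'E'
from h import *
goto(.467,.2332,.028,-85.6)
import pickle
p=robot.camera_params("wrist"); pickle.dump(p,open("w4.pkl","wb"))
cv2.imwrite("pics/w4.png",robot.snapshot("wrist"))
a=robot.snapshot("scene")
cv2.imwrite("pics/s4.png",cv2.resize(a[60:190,90:250],None,fx=4.5,fy=4.5,interpolation=cv2.INTER_CUBIC))
E
```

```text
t 6.35 pos [0.4692 0.2287 0.0339] rot [-90.1787  -0.2402 -85.9706] F [-0.5322  0.017  -5.6988] op 0.039645702318006355
shift cm [-0.47  0.59 -0.19] turn [ 0.2 -0.4  0.2]
```

View pics/w4.png

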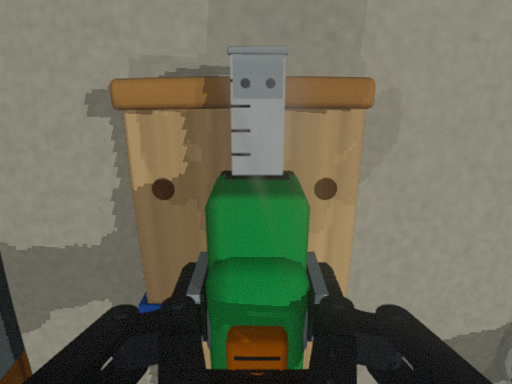

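View pics/s4.png

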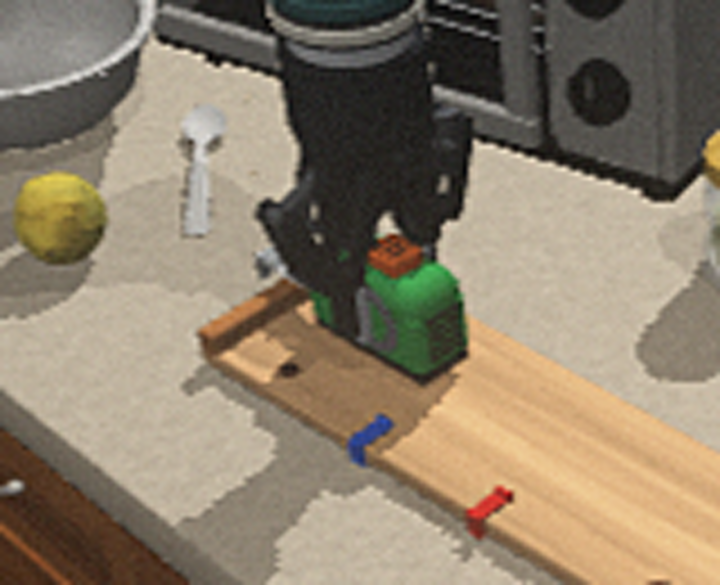

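```bash
python3 - <<'E'
from h import *
import pickle
p=pickle.load(open("w4.pkl","rb"))
st=robot.read_state(); R0=Ro.from_euler("xyz",st["eef_rot"],degrees=True)
for X in (onz(p,112,78,.024),onz(p,374,76.5,.024),onz(p,258,46,.0195+.034-.015)): print(X,R0.inv().apply(X-st["tool_pos"]))
goto(.4685,.2332,.029,-85.6)
E
```

```text
[0.3986 0.3112 0.024 ] [-0.0867  0.0109 -0.0657]
[0.514  0.3197 0.024 ] [-0.087   0.0109  0.0501]
[0.4624 0.3265 0.0385] [-0.0974 -0.0036 -0.0009]
t 6.45 pos [0.4702 0.2294 0.0352] rot [-90.0461  -0.1713 -85.9467] F [ 0.6392  0.8069 -3.9882] op 0.03967359661136224
shift cm [-0.39  0.61 -0.14] turn [ 0.  -0.3  0.2]
```

{"api": "send_rows", "payload": {
  "commands": "3 -0.3 0.2 -0.1 0 -0.3 0.1;3 -0.3 0.4 -0.1 0 -0.3 0.1;3 -0.3 0.6 -0.1 0 -0.3 0.1;3 -0.3 0.6 -0.1 0 -0.3 0.1;3 -0.3 0.6 -0.1 0 -0.3 0.1"
}}

```text
clock: 6.95
tool_pos: [0.469, 0.2323, 0.0292]
eef_rot: [-90.0, -0.1, -85.6]
ft_force: [-0.7, -0.0, -5.7]
opening: 0.0395
```

{"api": "send_rows", "payload": {
  "commands": "3 0 0.1 0 0 0 0;3 0 0.1 0 0 0 0;3 0 0.1 0 0 0 0"
}}

```text
clock: 7.25
tool_pos: [0.469, 0.2323, 0.0282]
eef_rot: [-90.0, -0.1, -85.6]
ft_force: [-0.0, -0.2, -4.7]
opening: 0.0394
```

```bash
python3 - <<'E'
from h import *
goto(.4685,.2332,.026,-85.6)
E
```

```text
t 7.25 pos [0.469  0.2323 0.0282] rot [-90.0467  -0.0718 -85.6463] F [-0.0314 -0.2245 -4.6943] op 0.03941687342647366
shift cm [-0.1   0.22 -0.04] turn [ 0.  -0.   0.1]
```

{"api": "send_rows", "payload": {
  "commands": "3 0 0.1 0 0 0 0;3 0 0.1 0 0 0 0;3 0 0.1 0 0 0 0"
}}

```text
clock: 7.55
tool_pos: [0.4692, 0.2323, 0.0273]
eef_rot: [-90.0, -0.1, -85.7]
ft_force: [-0.8, -0.1, -2.6]
opening: 0.0397
```

{"api": "send_rows", "payload": {
  "commands": "3 0 0.1 0 0 0 0;3 0 0.1 0 0 0 0;3 0 0.1 0 0 0 0"
}}

```text
clock: 7.85
tool_pos: [0.4692, 0.2322, 0.0272]
eef_rot: [-90.1, -0.0, -85.7]
ft_force: [-2.5, -3.0, 7.2]
opening: 0.0396
```

{"api": "send_rows", "payload": {
  "commands": "3 0.7 0.02 0 0 0 0;3 2 0.02 0 0 0 0;3 3.5 0.02 0 0 0 0;3 5 0.02 0 0 0 0;3 6 0.02 0 0 0 0"
}}

```text
clock: 8.35
tool_pos: [0.4737, 0.172, 0.0273]
eef_rot: [-90.0, 0.0, -85.7]
ft_force: [-1.3, 6.3, -0.3]
opening: 0.0392
```

```bash
python3 - <<'E'
from h import *
goto(.479,.06,.0272,-85.7)
import pickle
p=robot.camera_params("wrist"); pickle.dump(p,open("w5.pkl","wb"))
cv2.imwrite("pics/w5.png",robot.snapshot("wrist"))
E
```

```text
t 8.35 pos [0.4737 0.172  0.0273] rot [-90.0494   0.048  -85.6614] F [-1.2865  6.3215 -0.2706] op 0.039237982665434844
shift cm [11.21 -0.   -0.32] turn [ 0.  0. -0.]
```

View pics/w5.png

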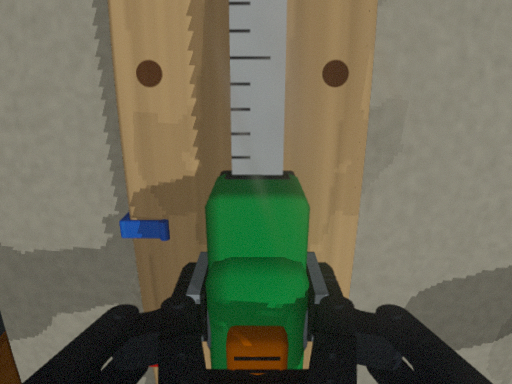

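{"api": "send_rows", "payload": {
  "commands": "3 1.5 0.02 0 0 0 0;3 3.5 0.02 0 0 0 0;3 6 0.02 0 0 0 0;3 8 0.02 0 0 0 0;3 9 0.02 0 0 0 0"
}}

```text
clock: 8.9
tool_pos: [0.4802, 0.0793, 0.0273]
eef_rot: [-90.1, 0.0, -85.8]
ft_force: [-1.3, 7.1, 1.4]
opening: 0.0392
```

{"api": "send_rows", "payload": {
  "commands": "3 1 0.02 0 0 0 0;3 1 0.02 0 0 0 0;3 1 0.02 0 0 0 0"
}}

```text
clock: 9.2
tool_pos: [0.481, 0.068, 0.0272]
eef_rot: [-90.1, -0.1, -85.9]
ft_force: [-2.2, -4.3, 5.1]
opening: 0.0396
```

```bash
python3 - <<'E'
from h import *
goto(.48,.052,.0272,-85.7)
import pickle
p=robot.camera_params("wrist"); pickle.dump(p,open("w6.pkl","wb"))
cv2.imwrite("pics/w6.png",robot.snapshot("wrist"))
cv2.imwrite("pics/t6.png",robot.snapshot("top"));cv2.imwrite("pics/s6.png",robot.snapshot("scene"))
E
```

```text
t 9.2 pos [0.481  0.068  0.0272] rot [-90.0888  -0.0609 -85.892 ] F [-2.2025 -4.2863  5.1088] op 0.039626825606825296
shift cm [ 1.59  0.01 -0.21] turn [ 0.1 -0.2  0.1]
```

View pics/w6.png

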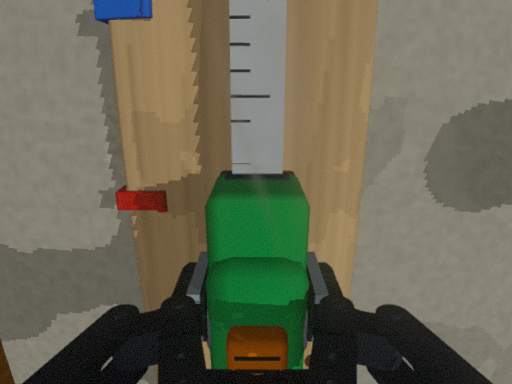

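View pics/t6.png

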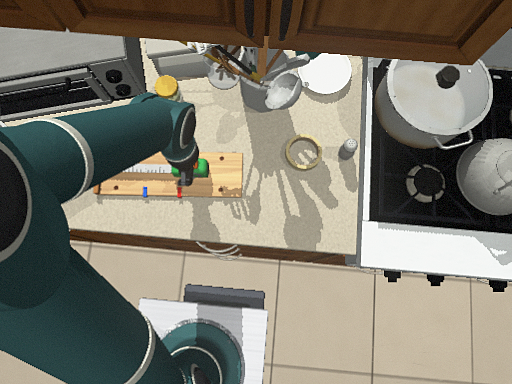

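View pics/s6.png

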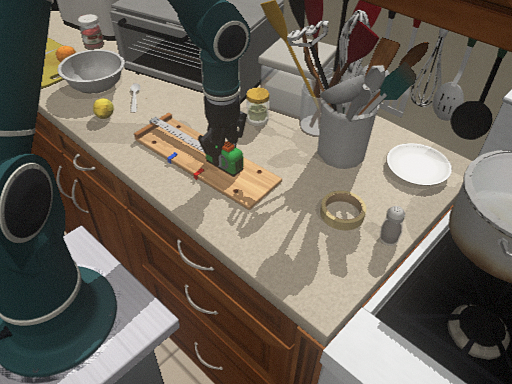

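```bash
python3 - <<'E'
from h import *
import pickle
p=pickle.load(open("w6.pkl","rb"));a=cv2.imread("pics/w6.png")
print(-p["R"].T@p["t"],p["R"][2])
cv2.imwrite("pics/w6c.png",cv2.resize(a[150:230,100:320],None,fx=3.6,fy=3.6,interpolation=cv2.INTER_CUBIC))
E
```

```text
[0.4749 0.1515 0.1705] [ 0.0221 -0.3262 -0.9451]
```

View pics/w6c.png

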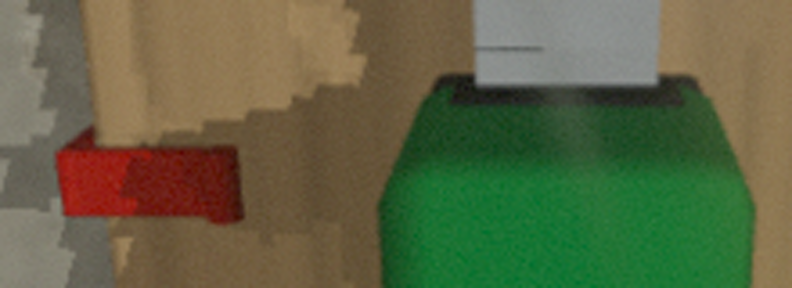

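```bash
python3 - <<'E'
from h import *
import pickle
p=pickle.load(open("w6.pkl","rb"))
yawB=94.2; ex=np.array([np.cos(np.radians(yawB)),np.sin(np.radians(yawB)),0]); o=np.array([.481,.068,0])
s=lambda X:(X-o)@ex
f=lambda v,c=150:100+(c+.5)/3.6-.5
r=lambda v:150+(v+.5)/3.6-.5
for n,c,v,z in(("front bottom",570,75,.0125),("blade exit",570,87,.031),("dark upper",570,105,.033),("clip front top",150,148,.017),("clip back top",150,217,.017),("clip front as bottom",200,147,.012),("clip mid",150,182.5,.017),("clip mid inner",225,185,.017)):
    X=onz(p,f(0,c),r(v),z); print(n,X,"s mm",1000*s(X))
for X in(o+ex*.045+[0,0,.012],o+ex*.045+[0,0,.031]): print(proj(p,X), (proj(p,X)-[100,150]+.5)*3.6)
E
```

```text
front bottom [0.4781 0.1115 0.0125] s mm 43.56538842161614
blade exit [0.4778 0.1147 0.031 ] s mm 46.78721179668539
dark upper [0.4779 0.113  0.033 ] s mm 45.114742616036466
clip front top [0.4219 0.0985 0.017 ] s mm 34.74016623499804
clip back top [0.4215 0.0884 0.017 ] s mm 24.728879390404344
clip front as bottom [0.4273 0.0974 0.012 ] s mm 33.27573830501915
clip mid [0.4217 0.0935 0.017 ] s mm 29.785067642460454
clip mid inner [0.4322 0.0939 0.017 ] s mm 29.421184359688898
[257.4444 167.3528] [568.6     64.2701]
[257.4368 177.8103] [568.5726 101.917 ]
```

{"api": "send_rows", "payload": {
  "commands": "3 0.5 0.02 0 0 0 0;3 1 0.02 0 0 0 0;3 1.5 0.02 0 0 0 0;3 1.55 0.02 0 0 0 0;3 1.55 0.02 0 0 0 0"
}}

```text
clock: 9.85
tool_pos: [0.4825, 0.0553, 0.0273]
eef_rot: [-90.0, 0.1, -85.8]
ft_force: [-0.4, 5.2, 2.7]
opening: 0.0397
```

```bash
python3 - <<'E'
from h import *
goto(.482,.0525,.0272,-85.8)
import pickle
p=robot.camera_params("wrist"); pickle.dump(p,open("w7.pkl","wb"))
a=robot.snapshot("wrist");cv2.imwrite("pics/w7.png",a)
cv2.imwrite("pics/w7c.png",cv2.resize(a[150:230,100:320],None,fx=3.6,fy=3.6,interpolation=cv2.INTER_CUBIC))
goto(.482,.0525,.0272,-85.8)
E
```

```text
t 9.85 pos [0.4825 0.0553 0.0273] rot [-90.0382   0.0603 -85.7501] F [-0.3659  5.1952  2.7181] op 0.039745953472857275
shift cm [ 0.27  0.01 -0.07] turn [ 0.   0.  -0.1]
t 9.9 pos [0.4825 0.0552 0.0272] rot [-90.0416   0.0562 -85.7503] F [-1.0979  6.2767  2.9002] op 0.03944481134401956
shift cm [ 0.27  0.   -0.07] turn [ 0.   0.  -0.1]
```

View pics/w7c.png

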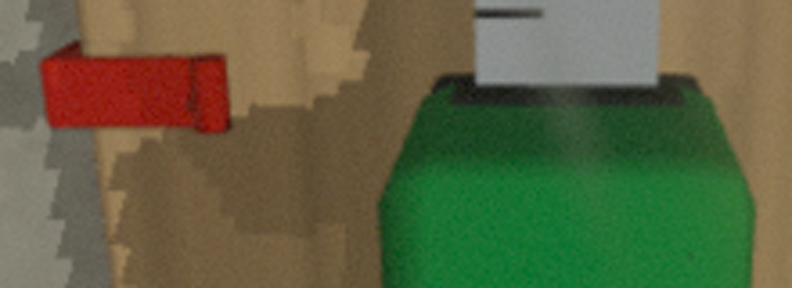

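```bash
python3 - <<'E'
from h import *
import pickle
p=pickle.load(open("w7.pkl","rb"))
yawB=94.2; ex=np.array([np.cos(np.radians(yawB)),np.sin(np.radians(yawB)),0]); o=np.array([.4825,.0552,0])
for n,c,v,z in(("front bottom",570,75,.0125),("blade exit",570,87,.031),("clip mid",130,92.5,.017),("clip mid@front z12",130,92.5,.0125)):
    X=onz(p,100+(c+.5)/3.6-.5,150+(v+.5)/3.6-.5,z); print(n,X,"s mm",1000*((X-o)@ex))
E
```

```text
front bottom [0.4795 0.0987 0.0125] s mm 43.57582180999938
blade exit [0.4792 0.1018 0.031 ] s mm 46.75704467338283
clip mid [0.4209 0.0932 0.017 ] s mm 42.398297547659624
clip mid@front z12 [0.4193 0.0919 0.0125] s mm 41.19743271129554
```

{"api": "send_rows", "payload": {
  "commands": "3 0.35 0 0 0 0 0;3 0.35 0 0 0 0 0;3 0.35 0 0 0 0 0;3 0.35 0 0 0 0 0"
}}

```text
clock: 10.3
tool_pos: [0.4827, 0.0546, 0.0273]
eef_rot: [-90.0, 0.2, -85.6]
ft_force: [-2.1, 7.6, 2.1]
opening: 0.0395
```

{"api": "send_rows", "payload": {
  "commands": "3 0 0 0 0 0 0;3 0 0 0 0 0 0"
}}

```text
clock: 10.5
tool_pos: [0.4828, 0.0547, 0.0273]
eef_rot: [-90.0, 0.2, -85.6]
ft_force: [-0.8, 0.8, 2.6]
opening: 0.0393
```

```bash
python3 - <<'E'
from h import *
import pickle
st=robot.read_state();print(st["ft_force"],st["opening"])
p=robot.camera_params("wrist"); pickle.dump(p,open("w8.pkl","wb"))
a=robot.snapshot("wrist");cv2.imwrite("pics/w8.png",a)
c=cv2.inRange(cv2.cvtColor(a,cv2.COLOR_BGR2HSV),(0,170,60),(8,255,255)); c[:,:100]=0;c[:,175:]=0
for col in (115,125,135,145,155):
    r=np.where(c[140:230,col])[0]+140; print(col,r.min() if len(r) else None,r.max() if len(r) else None)
ex=np.array([np.cos(np.radians(94.2)),np.sin(np.radians(94.2)),0]); o=st["tool_pos"]
r=np.where(c[140:230,135])[0]+140
X=onz(p,135,(r.min()+r.max())/2,.017); print(o,X,1000*((X-o)@ex), 1000*((np.array([.419,.0925,0])-o)@ex))
E
```

```text
[-0.8402  0.8294  2.5711] 0.03933633696032361
115 164 183
125 165 183
135 164 183
145 164 183
155 165 185
[0.4828 0.0547 0.0273] [0.4207 0.0934 0.017 ] 43.15485167548703 42.346038705914765
```

{"api": "send_rows", "payload": {
  "commands": "3 0.3 -0.05 0 0 -0.2 0;3 0.3 -0.05 0 0 -0.2 0;3 0.3 -0.05 0 0 -0.2 0;3 0.3 -0.05 0 0 -0.2 0"
}}

```text
clock: 10.95
tool_pos: [0.4829, 0.0517, 0.0275]
eef_rot: [-90.1, 0.2, -85.5]
ft_force: [1.5, 1.0, -5.1]
opening: 0.0398
```

```bash
python3 - <<'E'
from h import *
import pickle
st=robot.read_state();print(st["ft_force"],st["opening"])
p=robot.camera_params("wrist"); pickle.dump(p,open("w9.pkl","wb"))
a=robot.snapshot("wrist");cv2.imwrite("pics/w9.png",a)
c=cv2.inRange(cv2.cvtColor(a,cv2.COLOR_BGR2HSV),(0,170,60),(8,255,255)); c[:,:100]=0;c[:,175:]=0
ex=np.array([np.cos(np.radians(94.3)),np.sin(np.radians(94.3)),0]); o=st["tool_pos"]
for col in(125,135,145):
  r=np.where(c[140:230,col])[0]+140
  X=onz(p,col,(r.min()+r.max())/2,.017); print(r.min(),r.max(),o,X,1000*((X-o)@ex), 1000*((np.array([.419,.0925,0])-o)@ex))
cv2.imwrite("pics/w9c.png",cv2.resize(a[140:220,100:320],None,fx=3.6,fy=3.6,interpolation=cv2.INTER_CUBIC))
b=robot.snapshot("top")
cv2.imwrite("pics/t9c.png",cv2.resize(b[140:205,85:260],None,fx=4.5,fy=4.5,interpolation=cv2.INTER_CUBIC))
E
```

```text
[ 1.4851  1.0204 -5.0687] 0.039797478986666975
158 177 [0.4829 0.0517 0.0275] [0.4159 0.0928 0.017 ] 45.97811177186988 45.450110662866756
158 177 [0.4829 0.0517 0.0275] [0.4208 0.0932 0.017 ] 45.964922955827184 45.450110662866756
158 176 [0.4829 0.0517 0.0275] [0.4257 0.0938 0.017 ] 46.199863116757065 45.450110662866756
```

View pics/w9c.png

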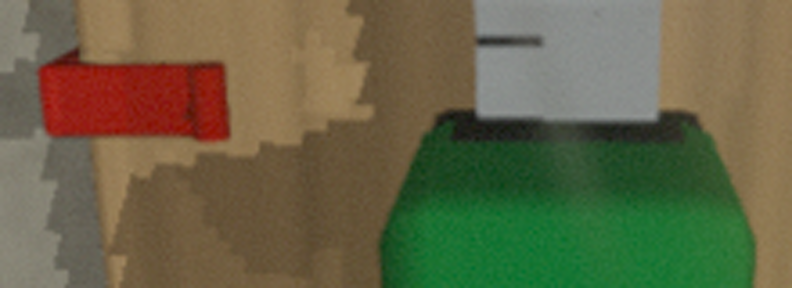

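View pics/t9c.png

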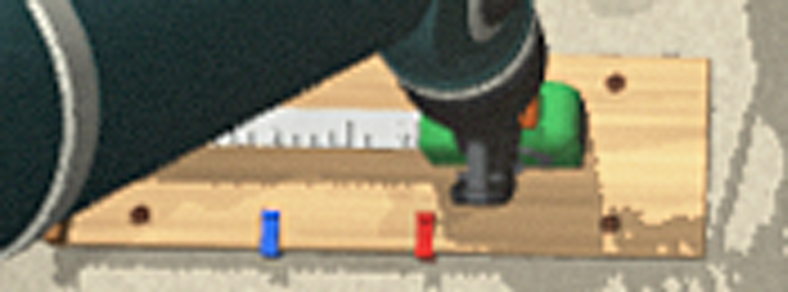

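{"api": "send_rows", "payload": {
  "commands": "3 0 0.05 0 0 0 0;3 0 0.05 0 0 0 0;4.8 0 0.03 0 0 0 0;5.5 0 0 0 0 0 0;5.5 0 0 0 0 0 0"
}}

```text
clock: 11.55
tool_pos: [0.4832, 0.0515, 0.0278]
eef_rot: [-90.0, 0.2, -85.5]
ft_force: [0.1, -0.9, 0.0]
opening: 0.0546
```

{"api": "send_rows", "payload": {
  "commands": "5.5 0 -2 0 0 0 0;5.5 0 -5 0 0 0 0;5.5 0 -8 0 0 0 0;5.5 0 -11 0 0 0 0;5.5 0 -12 0 0 0 0"
}}

```text
clock: 12.05
tool_pos: [0.4849, 0.0511, 0.1505]
eef_rot: [-89.8, 0.2, -85.5]
ft_force: [0.0, 0.3, 0.7]
opening: 0.055
```

{"api": "send_rows", "payload": {
  "commands": "0 0 0 0 0 0 0;0 0 0 0 0 0 0;0 0 0 0 0 0 0"
}}

```text
clock: 12.35
tool_pos: [0.484, 0.051, 0.1493]
eef_rot: [-89.9, 0.2, -85.5]
ft_force: [-0.1, -0.0, -0.3]
opening: 0.0117
```

```bash
python3 - <<'E'
from h import *
import pickle
st=robot.read_state();print(st["tool_pos"],st["eef_rot"],st["ft_force"],st["opening"],st["q"])
p=robot.camera_params("wrist"); pickle.dump(p,open("w10.pkl","wb"))
a=robot.snapshot("wrist");cv2.imwrite("pics/w10.png",a)
E
```

```text
[0.484  0.051  0.1493] [-89.873    0.2087 -85.4509] [-0.0815 -0.0451 -0.2763] 0.011694151532419856 [-36.2818  18.8244  31.4395 120.1257 -14.2133  44.412    8.5554]
```

View pics/w10.png

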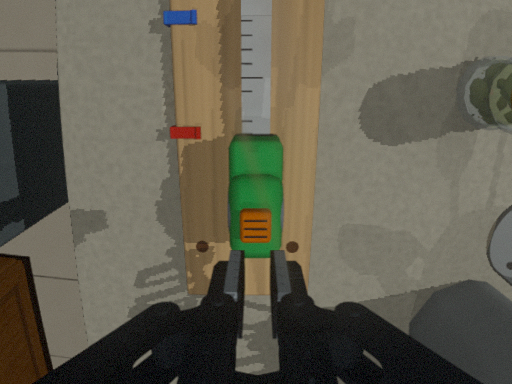

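```bash
python3 - <<'E'
from h import *
import pickle
p=pickle.load(open("w10.pkl","rb"));a=cv2.imread("pics/w10.png");h=cv2.cvtColor(a,cv2.COLOR_BGR2HSV)
cv2.imwrite("pics/w10c.png",cv2.resize(a[105:265,160:300],None,fx=4,fy=3.7,interpolation=cv2.INTER_CUBIC))
c=cv2.inRange(h,(0,170,60),(8,255,255));c[:,:165]=0;c[:,206:]=0;c[:110]=0;c[150:]=0
ys,xs=np.where(c);print(xs.min(),xs.max(),ys.min(),ys.max())
yc=np.median([np.mean([np.where(c[:,x])[0].min(),np.where(c[:,x])[0].max()]) for x in range(175,192)])
ex=np.array([np.cos(np.radians(94.3)),np.sin(np.radians(94.3)),0])
X=onz(p,184,yc,.017);print("clip",yc,X,X@ex)
o=cv2.inRange(h,(8,150,100),(18,255,255));o[:,:230]=0;o[:,280:]=0;o[:200]=0;o[250:]=0
ys,xs=np.where(o);print("btn",xs.min(),xs.max(),ys.min(),ys.max())
B=onz(p,(xs.min()+xs.max())/2,(ys.min()+ys.max())/2,.0805);print(B,"front via button",B@ex+.057)
print("blade exit s",[onz(p,256,v,.031)@ex for v in(133,134,135)],"bottom",[onz(p,256,v,.0125)@ex for v in(131,132,133,134)])
print(a[126:142,256].tolist());print(a[126:142,237].tolist())
E
```

```text
170 200 126 138
clip 132.0 [0.4205 0.093  0.017 ] 0.06125338468605051
btn 241 270 211 241
[0.4836 0.0416 0.0805] front via button 0.06224130047422317
blade exit s [np.float64(0.06232246548172607), np.float64(0.061545411124267875), np.float64(0.06076712616542949)] bottom [np.float64(0.06149406446322452), np.float64(0.06066475448148705), np.float64(0.05983414257632915), np.float64(0.059002220977546316)]
[[137, 138, 135], [137, 138, 134], [132, 136, 132], [132, 136, 133], [134, 137, 133], [135, 137, 134], [132, 136, 135], [112, 114, 113], [61, 67, 66], [30, 43, 38], [38, 64, 36], [34, 70, 38], [38, 70, 41], [39, 74, 36], [41, 84, 39], [48, 97, 43]]
[[69, 95, 111], [67, 93, 109], [64, 94, 111], [67, 94, 109], [66, 93, 109], [69, 95, 111], [63, 91, 106], [57, 80, 91], [45, 63, 68], [38, 62, 49], [41, 70, 53], [43, 76, 55], [35, 67, 42], [40, 75, 51], [49, 87, 50], [48, 97, 46]]
```

View pics/w10c.png

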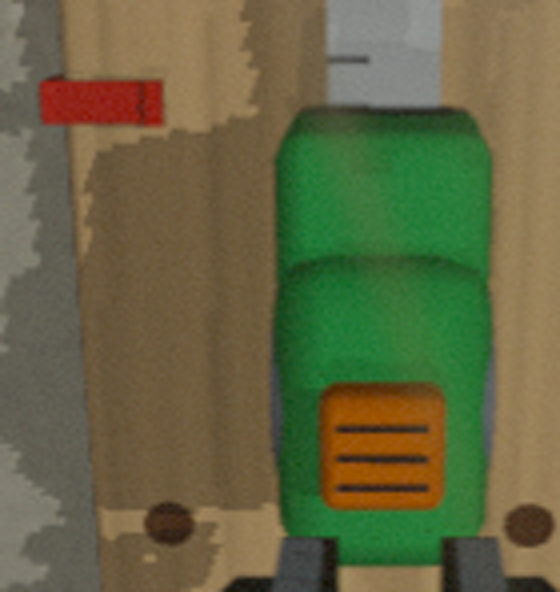

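```bash
python3 - <<'E'
from h import *
goto(.484,.0405,.09,-85.6)
E
```

```text
t 12.4 pos [0.484  0.0509 0.1493] rot [-89.8871   0.1977 -85.4606] F [-0.3756 -0.0281 -0.3212] op 0.004092989149156312
shift cm [ 1.06  5.92 -0.09] turn [-0.1  0.1 -0.2]
```

{"api": "send_rows", "payload": {
  "commands": "0 1.05 1 -0.1 -0.1 0 -0.2;0 1.05 3 -0.1 -0.1 0 -0.2;0 1.05 5 -0.1 -0.1 0 -0.2;0 1.05 5.7 -0.1 -0.1 0 -0.2;0 1.05 5.7 -0.1 -0.1 0 -0.2"
}}

```text
clock: 12.9
tool_pos: [0.4829, 0.0402, 0.0909]
eef_rot: [-90.2, -0.1, -85.5]
ft_force: [-0.5, 0.3, 0.0]
opening: 0.0001
```

{"api": "send_rows", "payload": {
  "commands": "0 0 0.5 0 0 0 0;0 0 0.8 0 0 0 0;0 0 0.8 0 0 0 0"
}}

```text
clock: 13.2
tool_pos: [0.4828, 0.0402, 0.0829]
eef_rot: [-90.2, -0.1, -85.5]
ft_force: [0.4, 0.4, 0.4]
opening: -0.0002
```

{"api": "send_rows", "payload": {
  "commands": "0 0 0.2 0 0 0 0;0 0 0.4 0 0 0 0;0 0 0.5 0 0 0 0;0 0 0.5 0 0 0 0"
}}

```text
clock: 13.6
tool_pos: [0.4828, 0.0403, 0.0778]
eef_rot: [-90.2, -0.1, -85.5]
ft_force: [-0.6, -0.4, 0.3]
opening: -0.0002
```

{"api": "send_rows", "payload": {
  "commands": "0 0 0.2 0 0 0 0;0 0 0.3 0 0 0 0;0 0 0.4 0 0 0 0;0 0 0.4 0 0 0 0"
}}

```text
clock: 14.0
tool_pos: [0.4827, 0.0402, 0.0745]
eef_rot: [-90.2, -0.0, -85.5]
ft_force: [-3.3, 0.2, 12.0]
opening: -0.0003
```

{"api": "send_rows", "payload": {
  "commands": "0 0 0.1 0 0 0 0;0 0 0.1 0 0 0 0;0 0 0.1 0 0 0 0"
}}

```text
clock: 14.3
tool_pos: [0.4828, 0.0402, 0.0745]
eef_rot: [-90.2, 0.1, -85.5]
ft_force: [-3.5, 0.5, 14.3]
opening: -0.0001
```

{"api": "send_rows", "payload": {
  "commands": "0 0 -1 0 0 0 0;0 0 -4 0 0 0 0;0 0 -8 0 0 0 0;0 0 -12 0 0 0 0;0 0 -12 0 0 0 0"
}}

```text
clock: 14.8
tool_pos: [0.4866, 0.0403, 0.1994]
eef_rot: [-89.7, 0.2, -85.5]
ft_force: [-0.1, -0.2, 0.7]
opening: -0.0002
```

```bash
python3 - <<'E'
from h import *
import pickle
st=robot.read_state();print(st["clock"],st["tool_pos"],st["eef_rot"])
p=robot.camera_params("wrist"); pickle.dump(p,open("w11.pkl","wb"))
a=robot.snapshot("wrist");cv2.imwrite("pics/w11.png",a)
b=robot.snapshot("scene");cv2.imwrite("pics/s11c.png",cv2.resize(b[105:215,125:290],None,fx=4.8,fy=4.8,interpolation=cv2.INTER_CUBIC))
E
```

```text
14.8 [0.4866 0.0403 0.1994] [-89.6618   0.1858 -85.5135]
```

View pics/w11.png

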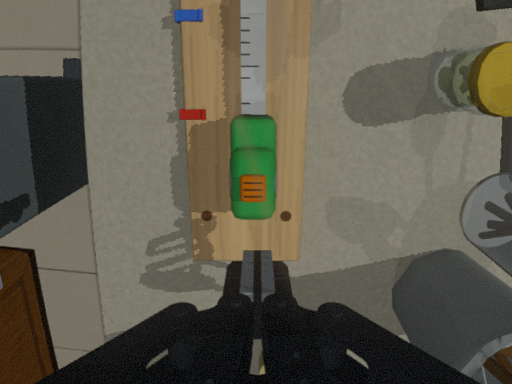

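View pics/s11c.png

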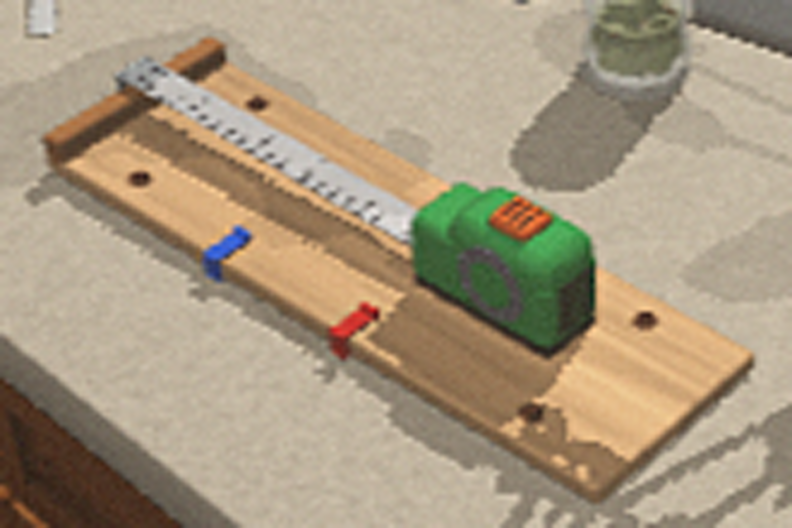

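```bash
python3 - <<'E'
from h import *
import pickle
p=pickle.load(open("w11.pkl","rb"));a=cv2.imread("pics/w11.png");h=cv2.cvtColor(a,cv2.COLOR_BGR2HSV)
ex=np.array([np.cos(np.radians(94.3)),np.sin(np.radians(94.3)),0])
c=cv2.inRange(h,(0,170,60),(8,255,255));c[:,:175]=0;c[:,210:]=0;c[:100]=0;c[130:]=0
ys,xs=np.where(c);print(xs.min(),xs.max(),ys.min(),ys.max());X=onz(p,193,(ys.min()+ys.max())/2,.017);print("clip s",X@ex)
print("front (blade exit)",[ (v,onz(p,254,v,.031)@ex) for v in(114,115,116)])
print(a[108:122,254].tolist())
o=cv2.inRange(h,(8,150,100),(18,255,255));o[:,:235]=0;o[:,275:]=0;o[:170]=0;o[205:]=0
ys,xs=np.where(o);B=onz(p,(xs.min()+xs.max())/2,(ys.min()+ys.max())/2,.0745);print("front via btn",B@ex+.057)
S=robot.camera_params("scene")
print("hook end",onz(S,125+119.5/4.8,105+79.5/4.8,.031)@ex,"lip out near/far",onz(S,125+46/4.8,105+142/4.8,.024)@ex,onz(S,125+212/4.8,105+38/4.8,.024)@ex)
b=robot.snapshot("top");cv2.imwrite("pics/t12.png",cv2.resize(b[140:205,85:260],None,fx=4.5,fy=4.5,interpolation=cv2.INTER_CUBIC))
E
```

```text
180 205 109 119
clip s 0.060974651975232955
front (blade exit) [(114, np.float64(0.061980699002415575)), (115, np.float64(0.06108152636271618)), (116, np.float64(0.06018104591462482))]
[[136, 140, 136], [133, 139, 134], [134, 137, 133], [135, 139, 135], [135, 137, 133], [133, 138, 133], [106, 110, 108], [47, 55, 50], [36, 60, 35], [39, 75, 40], [46, 88, 48], [49, 102, 44], [55, 111, 40], [58, 118, 45]]
front via btn 0.061644523341681565
hook end 0.27602440360677133 lip out near/far 0.27197386685667113 0.2742511057556411
```

View pics/t12.png

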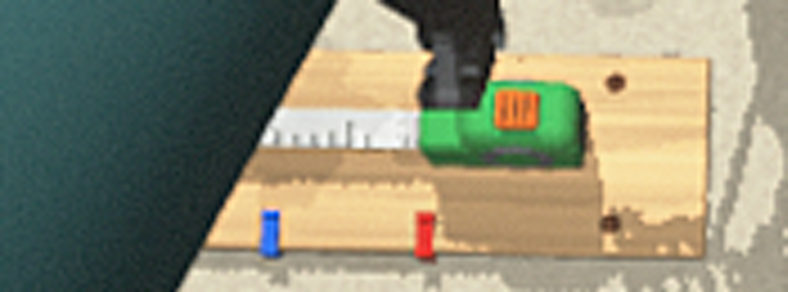

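```bash
python3 -c "
from station import robot
robot.finish_job(); print(robot.read_state()['clock'])"
```

```text
the job is handed in; nothing more can be done
the job is handed in; nothing more can be done
```

The job is handed in. The tape stands upright on the board, hooked over the lip, with its front face level with the red clip and the button pressed down. The final clock read-out was lost at hand-in; the last reading was about 15 s, well under 56 s.

What I did, in order:
- Gripped the tape case across its width and lowered it onto the board with the hook beyond the lip's outer face.
- Drew the case straight back along the board to the red clip. It stuck about 3 mm short, so I eased the downward pressure for that last bit.
- Let go, pushed the button down, and backed the gripper clear.

Last checks, after backing clear:
- **Level with the red clip:** along the board, the clip's middle is at 61.0 mm. The front face reads 61.5 mm at the blade's exit and 61.6 mm worked out from the button. An earlier reading of the case's lower front edge put it 1–2 mm behind the clip; I took that as the edge being rounded.
- **Hooked:** the hook's outer end lies 2–4 mm past the lip's outer face. That fits the 3 mm plate drawn snug against the lip, though I only had the scene camera to confirm it.
- **Button:** it stopped at the fully-down height (fingertips at 74.5 mm) with 12–14 N on it. It looked down in the picture afterwards, but I had no direct reading of the lock.

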